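# Fetch the rear solenoid coil and press it home on the test stem

### The job

Move the two black coils from the crowded hook to the spare hook, then take the blue coil from the back of the crowded hook, slide it onto the brass stem of the test fixture and push it gently but firmly back until the red collar is fully home against its solid stop; let go and leave it on the stem. Handle the coils gently: do not drop them, strain the hooks or ram the stem, push the collar only with the coil, and leave everything else on the bench alone.

Things in the scene. Friction and masses are not known exactly. Their poses are not given: they have to be found in the camera images.
- hook_full_root (a point): Crowded hook, holding all three coils at the start. Level steel rod, 8 mm thick, axis 170 mm above the table, runs 112 mm from a post's front face towards the robot; then its nose rises 7 mm over 8 mm (round end at 124 mm, nose top 11 mm above the rod axis). Point: rod axis at the post's face; the rod extends to -x, z is up.
- hook_spare_root (a point): Spare hook, empty at the start, the same make. Level steel rod, 8 mm thick, axis 170 mm above the table, runs 112 mm from a post's front face towards the robot; then its nose rises 7 mm over 8 mm (round end at 124 mm, nose top 11 mm above the rod axis). Point: rod axis at the post's face; the rod extends to -x, z is up.
- coil_rear_center (a point): Blue solenoid coil, rearmost on the crowded hook (nearest the post). Body 30 mm thick (x, along the bore), 40 wide (y), 40 tall (z); round 20 mm bore right through along x; a grey connector below, 22 mm wide, reaches 40 mm under the centre. 0.11 to 0.22 kg. Point: centre of the bore, half-way through; x points along the rod away from the robot, z up.
- coil_mid_center (a point): Black solenoid coil, one of the two in front of the blue one (either may be foremost), about 35 mm between coil centres. Size, point and axes as the blue coil.
- coil_front_center (a point): The other black solenoid coil. Size, point and axes as the blue coil.
- stem_root (a point): Test fixture's level brass stem, 16 mm thick, tip chamfered 3 mm, axis 170 mm above the table; runs 75 mm towards the robot from the front face of an aluminium block (60 mm wide, top 15 mm above the axis). Point: stem axis at the block's face; the stem extends to -x, z is up. A coil at rest on it has its centre 2 mm below the axis; centred it has 2 mm play all round.
- fixture: The whole fixture (base 110 mm wide), origin on the table under the stem root, same axes. Round the stem: a solid steel stop, and before it a red collar, 30 mm wide, 8 mm thick. The stop's setting differs each time and is not reported: the collar's front face starts 26 to 40 mm before the block. A coil must not push the fixture with more than 22 N; fingers not at all.
- hook_full: Blue stand of the crowded hook (base 110 x 150 mm; post 30 mm wide, top 16 mm above the rod axis); origin on the table under the root, same axes. A coil at rest on the rod has its centre 6 mm below the rod axis; with its centre 3.5 mm above the axis it passes the nose with 2.5 mm play up and down. Load a hook with less than 20 N by a coil, 15 N by hand.
- hook_spare: Blue stand of the spare hook, the same make.
- collar (a joint): How far the red collar has slid back, in m: 0 at the start, 0.005 fully home against the solid stop. It moves stiffly (about 6 N) and stays where it is left.
- old_coil_mid (a point): Bystander on the bench, leave alone: grey loose coil, under 85 mm tall; the point is about its middle.
- washer_mid (a point): Bystander on the bench, leave alone: copper washer, under 85 mm tall; the point is about its middle.
- screwdriver_grip (a point): Bystander on the bench, leave alone: screwdriver, under 85 mm tall; the point is about its middle.
- wrench_grip (a point): Bystander on the bench, leave alone: wrench, under 85 mm tall; the point is about its middle.
- jar_mid (a point): Bystander on the bench, leave alone: jar, under 85 mm tall; the point is about its middle.
- carton_mid (a point): Bystander on the bench, leave alone: carton, under 85 mm tall; the point is about its middle.
There are look-alikes about, which are no part of the job. What is shaped like the hook_spare but pink is not meant.

How it is judged:
By the outcome, as a careful person would: the job done as asked, in the order asked, and still so for the second after the job is handed in, with the robot touching nothing.
It also fails if it takes over 72 s, if anything falls off the work surface, if the arm or the gripper's body presses on something with over 40 N, if the wrist force passes 120 N, or if a joint passes its speed limit or range.

### The arm

A 7-joint arm with a two-finger parallel gripper is mounted at the origin on the work surface. World frame = base frame: x ahead of the robot, y to its left, z up, the work surface at z = 0. Lengths are in m, angles in rad, forces in N, time in s.
With the tool pointing down it reaches from about 0.425 to 0.875 m from the base axis. Payload 4.7 kg.
Tool frame: the origin (TCP) lies midway between the tips of the shut fingers; the grasp point (between the pads) lies 19 mm behind it; z points along the fingers, y is the direction in which the jaws open and shut (so a half turn about z gives the same grasp; the last joint's range is limited). The gripper opens to 87 mm and grips with 3 to 60 N. Pads are 19 mm wide; open, the fingers measure 117 mm over their backs; the gripper's body (75 mm by 190 mm) begins 51 mm behind the grasp point.
Start: joints at [-1.293, 0.321, -0.07, 1.45, 0.023, 1.371, -0.057], TCP at [0.17, 0.628, 0.223] pointing down, gripper open.
Joint ranges: [-2.86, 2.86], [-0.3, 2.09], [-1.38, 1.24], [0.06, 2.45], [-1.56, 4.7], [0.09, 2.05], [-2.69, 2.69]. Speed limits (rad/s): [2.57, 2.57, 3.14, 3.14, 3.14, 3.14, 3.14].

### API

Orientations are given as a rotation vector (axis times angle).
In Python, from bench import get_state, eyes, job gives the robot as it stands. The module is installed in compiled form; this text tells all that it offers.
- The arm moves only by the shell command python3 -m jog 'ROWS' [FORCE]. ROWS is JSON, a list that holds one entry, the list of rows, each a list of 5 numbers: the opening, from 0 (shut) to 1 (fully open), then the shift along the tool's x, y, z in units of 40 mm (1.0 is 40 mm), then the turn about the tool's z in units of 5 degrees (1.0 is 5 degrees). In form: [[[jaw, dx, dy, dz, turn], ...]]. A call has 1 to 10 rows; each row shifts and turns the commanded pose from where the row before left it, along the tool's axes as they then stand; what a row does not reach is not made up. A row lasts 1/8 s, in which the tool goes at most 62.5 mm and 10.7 degrees, less where a joint would pass 70% of its speed; a pose out of reach is approached as far as the arm can. A call is refused whole if a number of a shift passes 1 or a number of a turn 1, either way. A call with a gripper value outside its range is refused whole. The fingers move at their own pace and stop on an object; FORCE is the grip in N (left out, the last holds). Time passes only in rows, so rows that do not move let the fingers close. It gives the time, the measured TCP pose, the force and the opening at its end, in the units of the state.
- get_state(): the state, without advancing time (a new reading comes with each control period).
- eyes.get_image(name): name is "side" or "top" or "wrist"; returns (picture, depth): 400x640x3 uint8, red, green, blue; 400x640 float32, m along the optical axis (not along the pixel's ray), 0 where there is no reading.
- eyes.camera_params(name): a dict with "camera_matrix" (3x3 intrinsics, pixels), "pose" (4x4, takes a point from camera to world coordinates); the wrist camera has in their place "mount" (4x4, takes a point from camera to tool coordinates, whose origin is the TCP and whose axes are the flange's). Camera axes: x right, y down, z forward; pixel columns grow to the right and rows downward; lengths in m; the calibration is good to about 2 mm. A picture is of the moment at which its call begins: read the wrist's pose just before it. camera_params takes no time and is no camera call.
- job.close_job(): hands the job in, once; it reports no verdict.
The state is a dict: "time": time; "joint_positions": joint angles; "qd": joint speeds; "joint_torque": joint torques, N m; "position": TCP position; "tool_rot": TCP orientation; "ft_force": force on the tool from outside, world axes, zero at the start; "torque": the same for the moment, N m; "grip_width": opening from 0.0 (shut) to 1.0 (fully open).
Only numpy, scipy, OpenCV 4.12 (cv2) and the standard library are available. Lean on these libraries where they do the work, as an engineer would, in place of code of your own. Each camera call takes 0.05 s, during which the arm holds its last target. There are 200 camera calls.

## Working session

There is one attempt and no reset: what is moved stays moved. The work goes in short steps, Python scripts to look and compute and a shell command to move; the robot and the scene stay as the last step left them, time stands still between calls to the robot, and variables do not carry over. Pictures are saved under pics/ and viewed, about 8 in all and at most 12, crops included, and the job is handed in when it is done.

```bash
mkdir -p pics; ls; cat > h.py <<'E'
import numpy as np, cv2
from scipy.spatial.transform import Rotation as R
from bench import get_state, eyes, job
def cam(n):
    p=eyes.camera_params(n)
    K=np.array(p["camera_matrix"])
    if n=="wrist":
        s=get_state(); T=np.eye(4); T[:3,:3]=R.from_rotvec(s["tool_rot"]).as_matrix(); T[:3,3]=s["position"]
        P=T@np.array(p["mount"])
    else: P=np.array(p["pose"])
    return K,P
def grab(n):
    K,P=cam(n); im,d=eyes.get_image(n); return K,P,im,d
def pts(K,P,d):
    v,u=np.indices(d.shape); x=np.stack([(u-K[0,2])/K[0,0]*d,(v-K[1,2])/K[1,1]*d,d],-1)
    return x@P[:3,:3].T+P[:3,3]
def save(n,im): cv2.imwrite("pics/"+n+".png",cv2.cvtColor(im,cv2.COLOR_RGB2BGR))
E
python3 - <<'E'
from h import *
s=get_state(); print({k:np.round(v,3) for k,v in s.items()}); print(R.from_rotvec(s["tool_rot"]).as_matrix().round(3))
ims=[]
for n in("side","top"):
    K,P,im,d=grab(n); print(n,K.round(1).tolist(),P.round(3).tolist()); save(n+"0",im); np.savez("pics/"+n+"0.npz",K=K,P=P,im=im,d=d)
p=eyes.camera_params("wrist"); print(p)
E
```

```text
pics
{'time': np.float64(0.0), 'joint_positions': array([-1.293,  0.322, -0.07 ,  1.452,  0.023,  1.371, -0.057]), 'qd': array([-0.001,  0.   ,  0.   ,  0.   ,  0.   ,  0.   ,  0.   ]), 'joint_torque': array([ 0.0000e+00, -4.9129e+01, -4.0400e-01, -3.1253e+01, -6.4000e-02,
        4.4000e-02,  0.0000e+00]), 'position': array([0.169, 0.627, 0.221]), 'tool_rot': array([-4.130e-01, -3.114e+00,  3.000e-03]), 'ft_force': array([ 0.414,  0.156, -0.352]), 'torque': array([0.016, 0.026, 0.008]), 'grip_width': np.float64(1.002)}
[[-0.965  0.261 -0.   ]
 [ 0.261  0.965 -0.002]
 [-0.    -0.002 -1.   ]]
side [[450.4, 0.0, 309.7], [0.0, 450.4, 200.2], [0.0, 0.0, 1.0]] [[-0.949, -0.248, 0.198, 0.189], [-0.317, 0.73, -0.606, 0.735], [0.006, -0.637, -0.771, 1.072], [0.0, 0.0, 0.0, 1.0]]
top [[451.4, 0.0, 323.0], [0.0, 451.4, 196.1], [0.0, 0.0, 1.0]] [[0.005, -0.994, 0.111, 0.266], [-1.0, -0.006, -0.001, 0.011], [0.002, -0.111, -0.994, 1.608], [0.0, 0.0, 0.0, 1.0]]
{'camera_matrix': array([[300.4208437 ,   0.        , 317.39025528],
       [  0.        , 300.4208437 , 203.43011448],
       [  0.        ,   0.        ,   1.        ]]), 'mount': array([[-3.09885306e-04, -9.64953752e-01, -2.62419818e-01,
         7.14965812e-02],
       [ 9.99998210e-01, -7.88807536e-04,  1.71967972e-03,
        -2.57792506e-04],
       [-1.86641013e-03, -2.62418815e-01,  9.64952269e-01,
        -1.61954331e-01],
       [ 0.00000000e+00,  0.00000000e+00,  0.00000000e+00,
         1.00000000e+00]])}
```

View pics/top0.png

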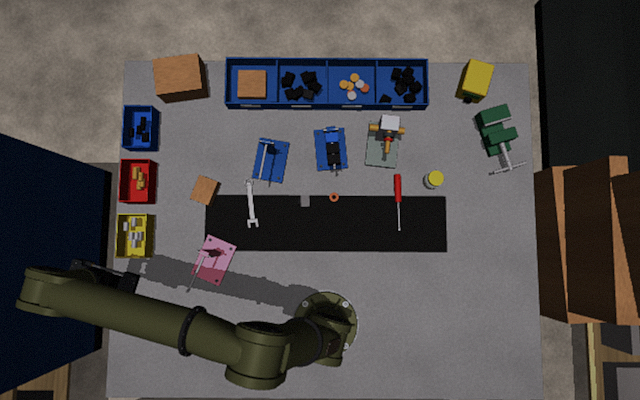

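View pics/side0.png

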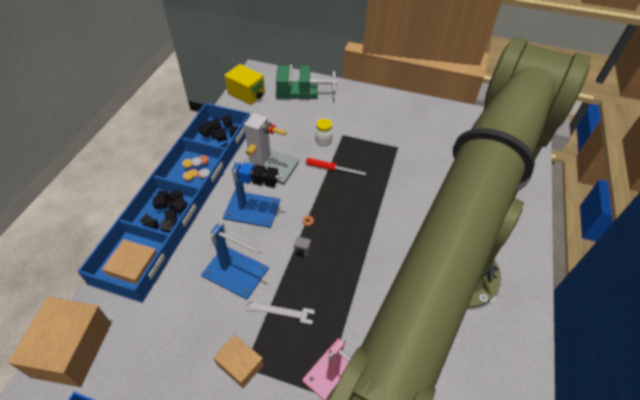

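```bash
python3 - <<'E'
from h import *
out=[]
for n,(x0,x1,y0,y1) in {"top":(240,420,100,190),"side":(190,310,90,300)}.items():
    D=np.load(f"pics/{n}0.npz"); im=D["im"]; X=pts(D["K"],D["P"],D["d"])
    c=cv2.resize(im[y0:y1,x0:x1],None,fx=780/(x1-x0) if n=="top" else 2.6,fy=780/(x1-x0) if n=="top" else 2.6,interpolation=cv2.INTER_CUBIC); save("c_"+n,c); print(c.shape)
    hsv=cv2.cvtColor(im,cv2.COLOR_RGB2HSV)
    for nm,(a,b,cc,d_) in ({"spare":(245,295,130,190),"full":(308,352,115,182),"fix":(358,412,105,172)} if n=="top" else {"spare":(195,275,222,300),"full":(215,290,155,228),"fix":(240,305,105,185)}).items():
        S=X[cc:d_,a:b].reshape(-1,3); H=hsv[cc:d_,a:b].reshape(-1,3)
        hi=(S[:,2]>.10)&(S[:,2]<.30)
        rod=(S[:,2]>.155)&(S[:,2]<.182)
        base=(S[:,2]>.002)&(S[:,2]<.04)&((H[:,0]>95)&(H[:,0]<125)&(H[:,1]>120) if nm!="fix" else (H[:,0]>=0))
        print(n,nm,"base n",base.sum(),cv2.minAreaRect((S[base][:,:2]*1000).astype(np.float32)),"med z",np.median(S[base][:,2]).round(3))
        r=S[rod]; print("  rod",len(r),cv2.minAreaRect((r[:,:2]*1000).astype(np.float32)) if len(r)>3 else "", r.mean(0).round(3) if len(r) else "")
E
```

```text
(390, 780, 3)
top spare base n 942 ((573.9555053710938, 199.78663635253906), (110.97249603271484, 148.45457458496094), 80.45648956298828) med z 0.011
  rod 125 ((538.8201904296875, 193.75306701660156), (45.090667724609375, 134.28897094726562), 88.55841064453125) [0.549 0.201 0.173]
top full base n 690 ((614.832763671875, -15.601364135742188), (148.51513671875, 107.50625610351562), 5.536965370178223) med z 0.011
  rod 203 ((580.671875, -22.30760955810547), (136.71192932128906, 46.45658493041992), 7.094820976257324) [ 0.583 -0.02   0.176]
top fix base n 1349 ((649.6854858398438, -211.22608947753906), (194.952880859375, 229.90060424804688), 89.5491943359375) med z 0.017
  rod 257 ((628.7879028320312, -202.40597534179688), (60.195926666259766, 127.39570617675781), 83.18544006347656) [ 0.632 -0.2    0.176]
(546, 312, 3)
side spare base n 1765 ((564.8280639648438, 135.19151306152344), (242.44676208496094, 148.01197814941406), 80.71449279785156) med z 0.011
  rod 263 ((548.5511474609375, 214.88638305664062), (50.43772506713867, 140.67193603515625), 69.81688690185547) [0.559 0.205 0.171]
side full base n 1367 ((668.2759399414062, -82.97683715820312), (171.5777130126953, 334.3550109863281), 36.8178825378418) med z 0.011
  rod 459 ((614.4500732421875, 53.18379211425781), (236.15184020996094, 129.02777099609375), 69.30635070800781) [ 0.586 -0.003  0.172]
side fix base n 1087 ((677.2106323242188, -310.2220458984375), (237.43890380859375, 398.8905029296875), 18.923524856567383) med z 0.018
  rod 678 ((608.2294311523438, -116.22976684570312), (123.60440826416016, 265.2400817871094), 19.735488891601562) [ 0.603 -0.089  0.172]
```

View pics/c_top.png

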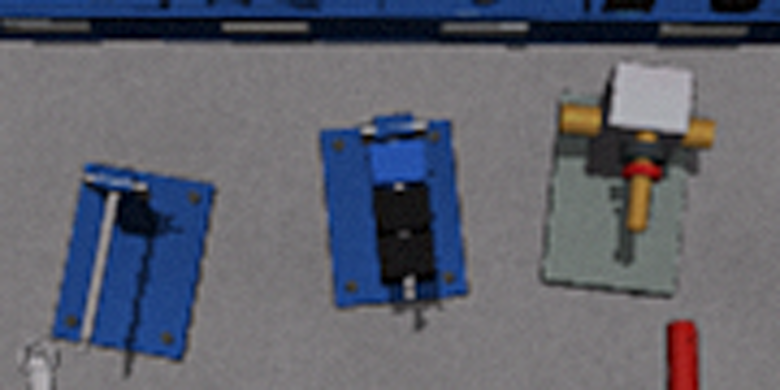

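Candidates: spare hook is the blue empty stand at top px (270,160). The pink one at (214,262) is the look-alike. The crowded hook is at (331,150), with the blue coil at (331,136) and the blacks at (333,148) and (334,160). The stem with the red collar is at (388,150); the brass ports on the block's sides are not the stem. I'll move to a common viewpoint next.

```bash
cat >> h.py <<'E'
def frame(yaw): # hook yaw (deg) -> e (away from robot), l (left)
    a=np.radians(yaw); return np.array([np.cos(a),np.sin(a)]),np.array([-np.sin(a),np.cos(a)])
def togo(x,y,z,yaw):
    "units to go: with tool at desired yaw (tool x = -e, tool y = l)"
    s=get_state(); M=R.from_rotvec(s["tool_rot"]).as_matrix(); cur=np.degrees(np.arctan2(-M[1,0],-M[0,0]))
    d=np.array([x,y,z])-s["position"]; e,l=frame(cur)
    print("t",round(float(s["time"]),2),"pos",np.round(s["position"],4),"yaw",round(cur,2),"units dx,dy,dz",np.round([-d[:2]@e/.04,d[:2]@l/.04,-d[2]/.04],3),"turn",round(-(yaw-cur)/5,3),"F",np.round(s["ft_force"],2),"g",round(float(s["grip_width"]),3))
E
python3 -m jog '[[[1,0,0,-0.6,-0.8],[1,0,0,-0.6,-0.8],[1,0,0,-0.6,-0.8],[1,0,0,-0.6,-0.8],[1,0,0,-0.6,-0.9]]]' 20
python3 -m jog '[[[1,-0.4,-0.96,0,0],[1,-0.4,-0.96,0,0],[1,-0.4,-0.96,0,0],[1,-0.4,-0.96,0,0],[1,-0.4,-0.96,0,0],[1,-0.4,-0.96,0,0],[1,-0.4,-0.96,0,0],[1,-0.4,-0.96,0,0],[1,-0.4,-0.96,0,0],[1,-0.4,-0.96,0,0]]]'
python3 -m jog '[[[1,-0.4,-0.96,0,0],[1,-0.4,-0.96,0,0],[1,-0.4,-0.96,0,0],[1,-0.4,-0.96,0,0],[1,-0.4,-0.96,0,0],[1,-0.4,-0.96,0,0],[1,-0.4,-0.96,0,0],[1,0,0,0,0],[1,0,0,0,0]]]'
python3 -c "
from h import *
togo(.5,0,.33,5.5)
K,P,im,d=grab('wrist'); save('w0',im); np.savez('pics/w0.npz',K=K,P=P,im=im,d=d)
print(get_state()['qd'].round(3))"
```

```text
time: 0.72
position: [0.1695, 0.6273, 0.3427]
tool_rot: [0.152, -3.138, 0.002]
ft_force: [-1.0, -0.2, -0.3]
grip_width: 1.002
time: 1.98
position: [0.3652, 0.2588, 0.3423]
tool_rot: [0.148, -3.138, 0.0]
ft_force: [-0.1, -0.3, 0.7]
grip_width: 0.999
time: 3.1
position: [0.5012, 0.0039, 0.3422]
tool_rot: [0.148, -3.137, -0.001]
ft_force: [0.0, 0.5, 0.5]
grip_width: 1.002
t 3.1 pos [0.5012 0.0039 0.3422] yaw 5.42 units dx,dy,dz [ 0.04  -0.094  0.305] turn -0.017 F [0.03 0.47 0.51] g 1.002
[-0.006 -0.006 -0.008 -0.     0.004 -0.002  0.004]
```

View pics/w0.png

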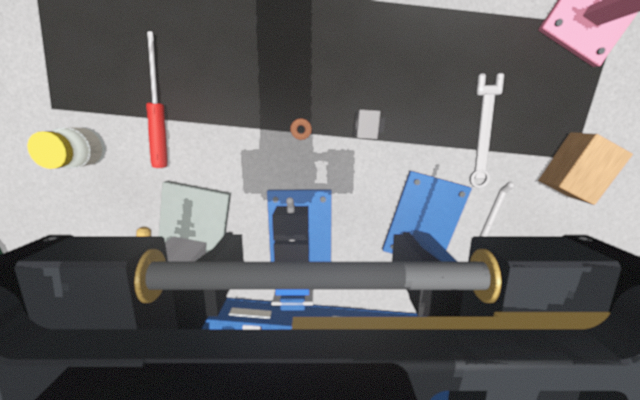

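The wrist view shows the crowded hook at (292,215) and the spare base at (428,215). The gripper hides everything below row 230. I'll move forward 0.16 m so the rods and stem come into the clear part.

```bash

python3 -m jog '[[[1,-0.8,-0.2,0,0],[1,-0.8,-0.2,0,0],[1,-0.8,-0.2,0,0],[1,-0.8,0,0,0],[1,-0.8,0,0,0],[1,0,0,0,0],[1,0,0,0,0]]]'
python3 -c "
from h import *
togo(.66,-.01,.34,5.5)
K,P,im,d=grab('wrist'); save('w1',im); np.savez('pics/w1.npz',K=K,P=P,im=im,d=d)"
```

```text
time: 4.03
position: [0.6625, -0.0049, 0.3423]
tool_rot: [0.149, -3.137, -0.001]
ft_force: [-0.1, -0.3, -0.1]
grip_width: 0.998
t 4.03 pos [ 0.6625 -0.0049  0.3423] yaw 5.46 units dx,dy,dz [ 0.075 -0.122  0.056] turn -0.009 F [-0.14 -0.27 -0.11] g 0.998
```

View pics/w1.png

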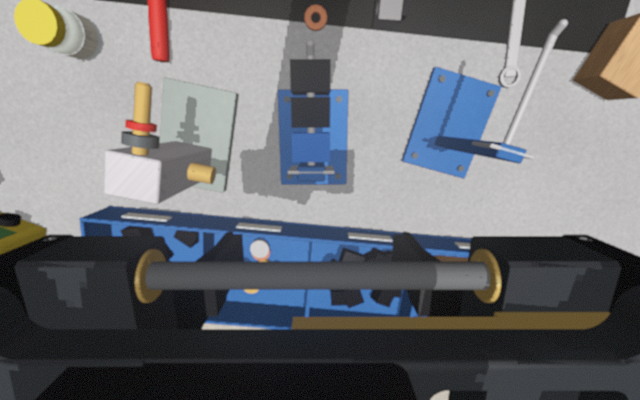

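This view is clear. Stem runs from (142,83) to (142,158) with the collar at (141,126). Crowded hook: coils at (311,75), (311,112) and (311,147). Spare rod runs from its nose (562,25) to the post (508,148). Next I cast rays onto known heights.

```bash
cat >> h.py <<'E'
def ray(K,P,uv,z):
    uv=np.atleast_2d(uv).astype(float); d=np.c_[(uv[:,0]-K[0,2])/K[0,0],(uv[:,1]-K[1,2])/K[1,1],np.ones(len(uv))]@P[:3,:3].T
    return P[:3,3]+d*((z-P[2,3])/d[:,2])[:,None]
def axisfit(K,P,m,z):
    "centre of each mask row cast on plane z; fit line -> yaw, points"
    v=np.where(m.any(1))[0]; u=np.array([np.where(m[i])[0].mean() for i in v]); w=np.array([m[i].sum() for i in v])
    W=ray(K,P,np.c_[u,v],z); f=np.polyfit(W[:,0],W[:,1],1)
    for _ in range(2):
        r=W[:,1]-np.polyval(f,W[:,0]); k=abs(r)<max(.0015,2*r.std()); f=np.polyfit(W[k,0],W[k,1],1)
    return W,w,f,r
E
python3 - <<'E'
from h import *
D=np.load("pics/w1.npz"); K,P,im,d=[D[k] for k in("K","P","im","d")]; X=pts(K,P,d); hsv=cv2.cvtColor(im,cv2.COLOR_RGB2HSV); Z=X[...,2]
def box(m,a,b,c,e): o=np.zeros_like(m); o[c:e,a:b]=m[c:e,a:b]; return o
# spare rod
for nm,m,rng in(("spare",box((Z>.13)&(Z<.2),495,580,15,140),None),("stem",box((hsv[...,0]>10)&(hsv[...,0]<30)&(hsv[...,1]>120)&(Z>.1),125,160,70,120),None)):
    W,w,f,r=axisfit(K,P,m,.170); print(nm,"rows",np.where(m.any(1))[0][[0,-1]],"w",w[::6],"yaw",np.degrees(np.arctan(f[0])).round(2),"at x=.55/.60 y",np.polyval(f,[.55,.6]).round(4),"ends",W[0].round(4),W[-1].round(4),"res",r.std().round(4))
    print("  z",np.median(Z[m]).round(4))
# front faces: spare post / block / coils: world points
for nm,(a,b,c,e) in dict(spostTop=(480,530,140,165),fpostTop=(285,340,160,180),block=(105,215,140,205),coilF=(285,335,55,96),coilM=(285,335,96,130),coilB=(285,335,130,166)).items():
    S=X[c:e,a:b].reshape(-1,3); H=hsv[c:e,a:b].reshape(-1,3)
    zt={"s":.186,"f":.186,"b":.185,"c":.184}[nm[0]]
    k=abs(S[:,2]-zt)<.005
    if k.sum()>5:
        (cx,cy),wh,an=cv2.minAreaRect((S[k][:,:2]*1000).astype(np.float32)); print(nm,k.sum(),"c",round(cx,1),round(cy,1),"wh",np.round(wh,1),"ang",round(an,1),"z",np.median(S[k][:,2]).round(4), "xmin/max",(S[k][:,0].min()*1000).round(1),(S[k][:,0].max()*1000).round(1))
# full rod centre pixels
m=box((Z>.163)&(Z<.19)&(hsv[...,1]<60)&(hsv[...,2]>90),295,330,35,165); print("fullrod px",m.sum()); W,w,f,r=axisfit(K,P,m,.174); print("yaw",np.degrees(np.arctan(f[0])).round(2),np.polyval(f,[.55,.6,.65]).round(4),W[0].round(4),W[-1].round(4),w)
# red collar
m=box(((hsv[...,0]<8)|(hsv[...,0]>172))&(hsv[...,1]>130)&(Z>.1),115,170,110,145); v,u=np.where(m); print("collar px",u.min(),u.max(),v.min(),v.max(),Z[m].max().round(3))
E
```

```text
spare rows [ 20 139] w [ 6 11 11 10 10  9 10  9 10  9  9 10  9 10  9  9  9  9  9  9] yaw -10.07 at x=.55/.60 y [0.2043 0.1954] ends [0.4713 0.2222 0.17  ] [0.5896 0.1975 0.17  ] res 0.001
  z 0.1736
stem rows [ 83 119] w [ 5 13 14  9 13 12 10] yaw -4.98 at x=.55/.60 y [-0.1935 -0.1979] ends [ 0.5702 -0.1994  0.17  ] [ 0.6061 -0.1974  0.17  ] res 0.0008
  z 0.176
spostTop 523 c 603.2 192.7 wh [47.4 16. ] ang 80.5 z 0.186 xmin/max 593.4 613.5
fpostTop 523 c 641.1 -13.4 wh [20.5 49.3] ang 5.4 z 0.1854 xmin/max 629.2 652.6
block 2735 c 659.2 -203.6 wh [59.5 68.2] ang 84.9 z 0.1843 xmin/max 626.5 694.9
coilF 1340 c 547.6 -22.8 wh [30. 40.] ang 5.6 z 0.1838 xmin/max 531.1 564.1
coilM 1207 c 582.5 -19.3 wh [29.5 40. ] ang 5.4 z 0.1838 xmin/max 566.0 599.0
coilB 1092 c 617.7 -16.1 wh [29.3 39.3] ang 5.4 z 0.1838 xmin/max 601.4 634.0
fullrod px 288
yaw 5.7 [-0.0225 -0.0175 -0.0125] [ 0.5141 -0.0265  0.174 ] [ 0.6366 -0.014   0.174 ] [ 4  6  7  8  8  8  8  8  8  8  7  8  8  8  8  8  7  8  7 35  1  1  6  8
  8  8  8  8  8  7  7  7  7  6  5  7  9]
collar px 126 155 121 131 0.504
```

```bash
python3 - <<'E'
from h import *
D=np.load("pics/w1.npz"); K,P,im,d=[D[k] for k in("K","P","im","d")]; X=pts(K,P,d); hsv=cv2.cvtColor(im,cv2.COLOR_RGB2HSV); Z=X[...,2]
def loc(S,o,yaw): e,l=frame(yaw); q=S[...,:2]-o; return q@e,q@l
# block / stem
S=X[60:215,90:225].reshape(-1,3); H=hsv[60:215,90:225].reshape(-1,3); k=abs(S[:,2]-.185)<.004; a,b=loc(S,np.array([.645,-.2]),-5.0)
for lo,hi in((-35,-18),(-18,-10),(-10,10),(10,18),(18,30)):
    q=k&(b>lo/1e3)&(b<hi/1e3); print("block lat",lo,hi,q.sum(),(np.percentile(a[q],[1,5,50,99])*1e3).round(1) if q.sum() else "")
q=k&(a>.005); print("block lat range",np.percentile(b[q],[1,99]).round(4))
q=k&(a<-.002); print("stop/collar lat",np.percentile(b[q],[1,99]).round(4),np.percentile(a[q],[1,99]).round(4))
st=(abs(S[:,2]-.1765)<.003)&(a<-.03)&(H[:,0]>8)&(H[:,0]<35); print("stem pts",st.sum(),np.percentile(a[st],[1,99]).round(4),"lat",b[st].mean().round(4),np.polyfit(a[st],b[st],1).round(4),"z",S[st,2].max().round(4))
red=((H[:,0]<8)|(H[:,0]>172))&(H[:,1]>120)&(a<0)&(a>-.06)&(S[:,2]>.14); print("collar a",np.percentile(a[red],[1,99]).round(4),"z",np.percentile(S[red,2],[1,99]).round(3),"lat",b[red].mean().round(4))
# spare rod by depth
S=X[10:170,470:590].reshape(-1,3); a,b=loc(S,np.array([.5953,.194]),-9.6)
for nm,q in(("rodtop",(abs(S[:,2]-.1725)<.003)&(a<-.02)&(a>-.108)),("nose",(S[:,2]>.176)&(a<-.1)),("post",(S[:,2]>.183)&(a>-.02))):
    print(nm,q.sum(),"lat",b[q].mean().round(4),"fit",np.polyfit(a[q],b[q],1).round(4),"a",np.percentile(a[q],[1,99]).round(4),"z",S[q,2].max().round(4), "lat rng",np.percentile(b[q],[2,98]).round(4))
E
```

```text
block lat -35 -18 599 [-1.4  0.2 22.5 46.9]
block lat -18 -10 384 [-29.1 -18.8  18.8  47.2]
block lat -10 10 1235 [-35.  -31.9  10.8  46.8]
block lat 10 18 344 [-21.   -0.7  21.2  47.5]
block lat 18 30 413 [-0.3  1.3 22.  47.4]
block lat range [-0.0323  0.0263]
stop/collar lat [-0.0147  0.0107] [-0.0355 -0.0107]
stem pts 518 [-0.0754 -0.0358] lat -0.0005 [-0.0179 -0.0015] z 0.1792
collar a [-0.0358 -0.0284] z [0.17  0.185] lat 0.0024
rodtop 774 lat 0.0008 fit [-0.0035  0.0006] a [-0.1072 -0.0214] z 0.1754 lat rng [-0.0021  0.0052]
nose 100 lat 0.0014 fit [0.0539 0.0077] a [-0.1225 -0.1048] z 0.1825 lat rng [-0.0016  0.0052]
post 592 lat -0.0253 fit [-7.0481  0.0502] a [0.0003 0.0306] z 0.5043 lat rng [-0.2039  0.0235]
```

```bash
python3 -c "
from h import *
togo(.5476,-.0228,.145,5.5)"
```

```text
t 4.08 pos [ 0.6624 -0.0052  0.3428] yaw 5.43 units dx,dy,dz [ 2.898 -0.166  4.945] turn -0.014 F [-0.46 -0.96  0.1 ] g 1.001
```

```bash

python3 -m jog '[[[1,0.5,-0.03,0.4,0],[1,0.5,-0.03,0.4,0],[1,0.5,-0.03,0.4,0],[1,0.5,-0.03,0.4,0],[1,0.5,-0.03,0.4,0],[1,0.4,-0.02,0.4,0],[1,0,0,0.4,0],[1,0,0,0,0],[1,0,0,0,0]]]'
python3 -c "
from h import *
togo(.5476,-.0228,.145,5.5)"
```

```text
time: 5.2
position: [0.549, -0.0232, 0.2311]
tool_rot: [-0.148, 3.137, -0.0]
ft_force: [0.5, 0.4, -0.4]
grip_width: 0.998
t 5.2 pos [ 0.549  -0.0232  0.2311] yaw 5.41 units dx,dy,dz [0.033 0.013 2.153] turn -0.019 F [ 0.47  0.44 -0.37] g 0.998
```

```bash

python3 -m jog '[[[1,0.04,0,0.5,0],[1,0,0,0.5,0],[1,0,0,0.5,0],[1,0,0,0.4,0],[1,0,0,0.25,0],[0.6,0,0,0,0],[0.6,0,0,0,0],[0.6,0,0,0,0]]]' 12
python3 -c "
from h import *
togo(.5476,-.0228,.145,5.5)"
python3 -m jog '[[[0.4,0,0,0,0],[0.4,0,0,0,0],[0.4,0,0,0,0],[0.4,0,0,0,0],[0.4,0,0,0,0]]]'
python3 -c "
from h import *
togo(.5476,-.0228,.145,5.5)"
```

```text
time: 6.2
position: [0.5472, -0.0235, 0.1453]
tool_rot: [-0.148, 3.137, 0.0]
ft_force: [-0.7, -0.5, -0.8]
grip_width: 0.745
t 6.2 pos [ 0.5472 -0.0235  0.1453] yaw 5.39 units dx,dy,dz [-0.011  0.017  0.007] turn -0.022 F [-0.66 -0.53 -0.83] g 0.745
time: 6.82
position: [0.5468, -0.0235, 0.1447]
tool_rot: [-0.148, 3.138, 0.0]
ft_force: [-0.6, 0.1, 1.6]
grip_width: 0.46
t 6.83 pos [ 0.5468 -0.0235  0.1447] yaw 5.39 units dx,dy,dz [-0.022  0.016 -0.008] turn -0.022 F [-0.6   0.15  1.64] g 0.46
```

```bash

python3 -m jog '[[[0.4,0,0,-0.08,0],[0.4,0,0,-0.08,0],[0.4,0,0,-0.08,0],[0.4,0,0,0,0],[0.4,0,0,0,0]]]'
python3 -m jog '[[[0.4,0.2,0,0,0],[0.4,0.2,0,0,0],[0.4,0,0,0,0]]]'
python3 -c "
from h import *
togo(.5476,-.0228,.1545,5.5)"
```

```text
time: 7.45
position: [0.5466, -0.0235, 0.1541]
tool_rot: [0.148, -3.138, -0.0]
ft_force: [0.1, 0.4, -1.6]
grip_width: 0.461
time: 7.82
position: [0.53, -0.0251, 0.1542]
tool_rot: [0.147, -3.138, -0.001]
ft_force: [0.3, 0.3, -2.4]
grip_width: 0.46
t 7.83 pos [ 0.53   -0.0251  0.1542] yaw 5.38 units dx,dy,dz [-0.444  0.016 -0.008] turn -0.024 F [ 0.34  0.28 -2.35] g 0.46
```

```bash

python3 -m jog '[[[0.4,0.25,0,0,0],[0.4,0.25,0,0,0],[0.4,0.25,0,0,0],[0.4,0.25,0,0,0],[0.4,0.25,0,0,0],[0.4,0.25,0,0,0],[0.4,0.25,0,0,0],[0.4,0.1,0,0,0],[0.4,0,0,0,0]]]'
python3 -c "
from h import *
togo(.4328,.223,.1545,-9.6)"
```

```text
time: 8.95
position: [0.4571, -0.0319, 0.1543]
tool_rot: [-0.148, 3.138, 0.001]
ft_force: [-0.3, 0.2, -0.7]
grip_width: 0.46
t 8.95 pos [ 0.4571 -0.0319  0.1543] yaw 5.39 units dx,dy,dz [ 5.000e-03  6.402e+00 -6.000e-03] turn 2.998 F [-0.27  0.17 -0.67] g 0.46
```

```bash

python3 -m jog '[[[0.4,0,0.5,0,0],[0.4,0,0.8,0,0],[0.4,0,0.8,0,0],[0.4,0,0.8,0,0],[0.4,0,0.8,0,0],[0.4,0,0.8,0,0],[0.4,0,0.8,0,0],[0.4,0,0.6,0,0],[0.4,0,0.5,0,0]]]'
python3 -m jog '[[[0.4,0,0,0,0.6],[0.4,0,0,0,0.8],[0.4,0,0,0,0.8],[0.4,0,0,0,0.8],[0.4,0,0,0,0],[0.4,0,0,0,0]]]'
python3 - <<'E'
from h import *
togo(.4328,.223,.1545,-9.6)
K,P,im,d=grab("wrist"); X=pts(K,P,d); Z=X[...,2]; save("w2",im); np.savez("pics/w2.npz",K=K,P=P,im=im,d=d)
K,P,im2,d2=grab("top"); save("t2",im2)
K,P,im3,d3=grab("side"); save("s2",im3[100:320,150:400])
im3=cv2.resize(im3[150:310,180:330],(375,400)); save("m2",np.hstack([cv2.resize(im,(416,400))*1,im3]))
E
```

```text
time: 10.07
position: [0.4331, 0.2242, 0.154]
tool_rot: [-0.149, 3.138, -0.0]
ft_force: [0.1, -0.3, -2.3]
grip_width: 0.461
time: 10.82
position: [0.4332, 0.2229, 0.1541]
tool_rot: [0.262, 3.131, -0.0]
ft_force: [0.2, 0.5, -1.2]
grip_width: 0.458
t 10.82 pos [0.4332 0.2229 0.1541] yaw -9.56 units dx,dy,dz [ 0.01   0.001 -0.009] turn 0.008 F [ 0.17  0.53 -1.25] g 0.458
```

View pics/m2.png

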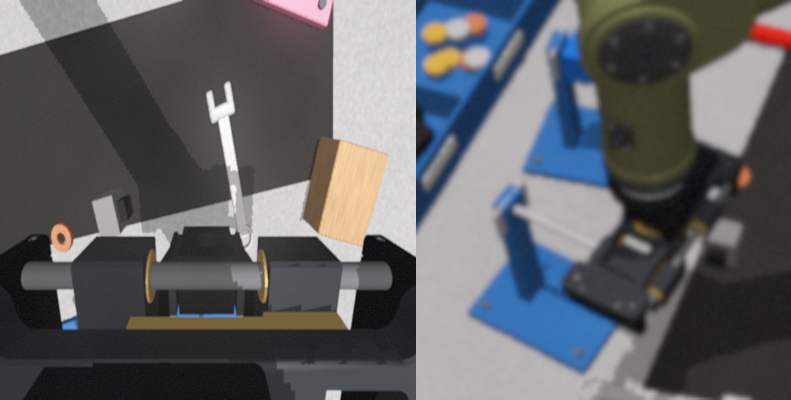

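The coil is held square between the fingers at (208,280), and the side view shows the gripper in line with the spare rod. I'll slide it on slowly and check the forces.

```bash

python3 -m jog '[[[0.4,-0.2,0,0,0],[0.4,-0.2,0,0,0],[0.4,-0.2,0,0,0],[0.4,-0.2,0,0,0],[0.4,-0.2,0,0,0],[0.4,0,0,0,0]]]'
python3 -m jog '[[[0.4,-0.2,0,0,0],[0.4,-0.2,0,0,0],[0.4,-0.2,0,0,0],[0.4,0,0,0,0]]]'
python3 -c "
from h import *
togo(.5955-.030*.986,.1955+.030*.167,.1545,-9.6)"
```

```text
time: 11.72
position: [0.4731, 0.2158, 0.1541]
tool_rot: [0.265, 3.13, -0.001]
ft_force: [-0.2, 0.1, -1.1]
grip_width: 0.459
time: 12.22
position: [0.4969, 0.2118, 0.1541]
tool_rot: [0.265, 3.13, -0.0]
ft_force: [0.2, -0.5, -1.1]
grip_width: 0.458
t 12.22 pos [0.4969 0.2118 0.1541] yaw -9.67 units dx,dy,dz [-1.75   0.011 -0.009] turn -0.013 F [ 0.23 -0.5  -1.13] g 0.458
```

```bash

python3 -m jog '[[[0.4,-0.25,0,0,0],[0.4,-0.25,0,0,0],[0.4,-0.25,0,0,0],[0.4,-0.25,0,0,0],[0.4,-0.25,0,0,0],[0.4,-0.25,0,0,0],[0.4,-0.25,0,0,0],[0.4,0,0,0,0]]]'
python3 -m jog '[[[0.4,0,0,0.05,0],[0.4,0,0,0.05,0],[0.4,0,0,0.05,0],[0.4,0,0,0.05,0],[0.4,0,0,0,0]]]'
python3 -c "
from h import *
togo(.5955-.030*.986,.1955+.030*.167,.145,-9.6)"
```

```text
time: 13.22
position: [0.566, 0.2, 0.1541]
tool_rot: [0.265, 3.13, -0.001]
ft_force: [0.0, -0.8, -1.5]
grip_width: 0.458
time: 13.85
position: [0.565, 0.2005, 0.146]
tool_rot: [-0.263, -3.13, 0.0]
ft_force: [-0.0, -0.5, -1.3]
grip_width: 0.458
t 13.85 pos [0.565  0.2005 0.146 ] yaw -9.61 units dx,dy,dz [-0.023  0.003  0.025] turn -0.002 F [-0.02 -0.48 -1.26] g 0.458
```

```bash

python3 -m jog '[[[0.4,0,0,0.025,0],[0.4,0,0,0,0]]]'
python3 -m jog '[[[0.4,0,0,0.02,0],[0.4,0,0,0,0]]]'
python3 -m jog '[[[0.5,0,0,0,0],[0.6,0,0,0,0],[0.7,0,0,0,0],[0.8,0,0,0,0],[0.8,0,0,0,0]]]'
```

```text
time: 14.1
position: [0.5652, 0.2005, 0.1451]
tool_rot: [-0.263, -3.131, -0.0]
ft_force: [0.5, 0.2, -1.4]
grip_width: 0.457
time: 14.35
position: [0.5653, 0.2005, 0.1447]
tool_rot: [0.263, 3.13, 0.0]
ft_force: [-0.3, -0.2, 2.0]
grip_width: 0.458
time: 14.98
position: [0.5652, 0.2005, 0.1444]
tool_rot: [0.263, 3.13, 0.0]
ft_force: [-0.1, 0.2, -0.4]
grip_width: 0.779
```

```bash

python3 -m jog '[[[1,0,0,-0.4,0],[1,0,0,-0.7,0],[1,0,0,-0.9,0],[1,-0.3,-0.5,-0.9,-0.8],[1,-0.5,-0.8,-0.9,-0.8],[1,-0.5,-0.8,-0.7,-0.8],[1,-0.5,-0.8,-0.3,-0.6],[1,-0.5,-0.8,0,0],[1,-0.2,-0.6,0,0],[1,0,0,0,0]]]'
cat > see.py <<'E'
from h import *
togo(.5825,-.0193,.145,5.5)
K,P,im,d=grab("wrist"); X=pts(K,P,d); Z=X[...,2]; save("see",im); hsv=cv2.cvtColor(im,cv2.COLOR_RGB2HSV)
top=((abs(Z-.184)<.004)).astype(np.uint8); top[230:]=0
top=cv2.morphologyEx(top,cv2.MORPH_OPEN,np.ones((9,9),np.uint8)); n,L,st,c=cv2.connectedComponentsWithStats(top)
for i in range(1,n):
    q=L==i
    if q.sum()<100: continue
    (cx,cy),wh,an=cv2.minAreaRect((X[q][:,:2]*1000).astype(np.float32)); print(st[i][:4],"c",round(cx,1),round(cy,1),"wh",np.round(wh,1),"ang",round(an,1),"z",np.median(Z[q]).round(4),"hsv",np.median(hsv[q],0))
E
python3 see.py
```

```text
time: 16.23
position: [0.6643, 0.0253, 0.3373]
tool_rot: [-0.14, 3.138, -0.002]
ft_force: [-0.1, -0.2, -0.5]
grip_width: 0.998
t 16.23 pos [0.6643 0.0253 0.3373] yaw 5.12 units dx,dy,dz [ 2.136 -0.927  4.807] turn -0.075 F [-0.11 -0.21 -0.49] g 0.998
[261  92  40  31] c 582.6 -19.4 wh [28.8 39.9] ang 5.1 z 0.1837 hsv [116.  18.  71.]
[480  93  41  37] c 566.3 200.8 wh [41.2 30.2] ang 80.5 z 0.1842 hsv [120.  16.  61.]
[262 129  40  29] c 617.9 -15.9 wh [28.6 40.1] ang 5.2 z 0.1837 hsv [108. 145. 173.]
[102 133  15  12] c 628.9 -192.5 wh [11.3 12.2] ang 3.2 z 0.1846 hsv [100.  13. 118.]
[475 139  25  18] c 603.4 194.5 wh [29.1 15.8] ang 79.7 z 0.186 hsv [107. 140. 192.]
[ 73 148  59  53] c 668.1 -205.0 wh [59.6 50.1] ang 83.4 z 0.1842 hsv [158.   4. 227.]
[269 163  11  15] c 646.2 -22.2 wh [15.3 11.1] ang 4.1 z 0.1856 hsv [109. 124. 140.]
[281 163  16  15] c 644.9 -7.0 wh [15.2 16. ] ang 3.2 z 0.1856 hsv [109. 129. 143.]
```

```bash

python3 -m jog '[[[1,0.5,-0.2,0.5,0],[1,0.5,-0.2,0.6,-0.08],[1,0.5,-0.2,0.6,0],[1,0.5,-0.2,0.5,0],[1,0.14,-0.13,0.4,0],[1,0,0,0,0],[1,0,0,0,0]]]'
python3 -c "
from h import *
togo(.5826,-.0194,.145,5.5)"
```

```text
time: 17.15
position: [0.5835, -0.0162, 0.2332]
tool_rot: [-0.16, 3.136, 0.0]
ft_force: [0.8, 0.3, 0.2]
grip_width: 0.999
t 17.15 pos [ 0.5835 -0.0162  0.2332] yaw 5.86 units dx,dy,dz [ 0.03  -0.078  2.205] turn 0.072 F [0.8  0.3  0.19] g 0.999
```

```bash

python3 -m jog '[[[1,0.03,-0.08,0.5,0.07],[1,0,0,0.5,0],[1,0,0,0.5,0],[1,0,0,0.4,0],[0.8,0,0,0.3,0],[0.6,0,0,0,0],[0.6,0,0,0,0],[0.4,0,0,0,0],[0.4,0,0,0,0],[0.4,0,0,0,0]]]' 12
python3 -m jog '[[[0.4,0,0,0,0],[0.4,0,0,0,0]]]'
python3 -c "
from h import *
togo(.5826,-.0194,.145,5.5)"
```

```text
time: 18.4
position: [0.5818, -0.0205, 0.1447]
tool_rot: [-0.149, 3.137, 0.0]
ft_force: [-0.5, 1.3, 2.0]
grip_width: 0.46
time: 18.65
position: [0.5818, -0.0205, 0.1447]
tool_rot: [-0.149, 3.137, 0.0]
ft_force: [-0.5, 0.5, 2.2]
grip_width: 0.461
t 18.65 pos [ 0.5818 -0.0205  0.1447] yaw 5.44 units dx,dy,dz [-0.023  0.024 -0.007] turn -0.012 F [-0.55  0.45  2.24] g 0.461
```

```bash

python3 -m jog '[[[0.4,0,0,-0.08,0],[0.4,0,0,-0.08,0],[0.4,0,0,-0.08,0],[0.4,0,0,0,0],[0.4,0.2,0,0,0],[0.4,0.25,0,0,0],[0.4,0.25,0,0,0],[0.4,0,0,0,0]]]'
python3 -c "
from h import *
togo(.457,-.032,.1543,5.5)"
```

```text
time: 19.65
position: [0.5528, -0.0233, 0.154]
tool_rot: [-0.149, 3.138, 0.001]
ft_force: [-0.5, -0.4, -1.7]
grip_width: 0.457
t 19.65 pos [ 0.5528 -0.0233  0.154 ] yaw 5.42 units dx,dy,dz [ 2.405  0.009 -0.006] turn -0.015 F [-0.53 -0.44 -1.71] g 0.457
```

```bash

python3 -m jog '[[[0.4,0.25,0,0,0],[0.4,0.25,0,0,0],[0.4,0.25,0,0,0],[0.4,0.25,0,0,0],[0.4,0.25,0,0,0],[0.4,0.25,0,0,0],[0.4,0.25,0,0,0],[0.4,0.25,0,0,0],[0.4,0.25,0,0,0],[0.4,0.15,0,0,0]]]'
python3 -m jog '[[[0.4,0,0.5,0,0],[0.4,0,0.8,0,0],[0.4,0,0.8,0,0],[0.4,0,0.8,0,0],[0.4,0,0.8,0,0],[0.4,0,0.8,0,0],[0.4,0,0.8,0,0],[0.4,0,0.6,0,0],[0.4,0,0.5,0,0]]]'
python3 -m jog '[[[0.4,0,0,0,0.6],[0.4,0,0,0,0.8],[0.4,0,0,0,0.8],[0.4,0,0,0,0.8],[0.4,0,0,0,0],[0.4,0,0,0,0]]]'
python3 -c "
from h import *
togo(.4328,.223,.1545,-9.6)"
```

```text
time: 20.9
position: [0.4575, -0.0323, 0.154]
tool_rot: [-0.149, 3.138, 0.0]
ft_force: [-0.6, 0.3, -1.8]
grip_width: 0.457
time: 22.02
position: [0.4336, 0.2237, 0.154]
tool_rot: [-0.15, 3.138, -0.0]
ft_force: [-0.3, -0.0, -1.6]
grip_width: 0.461
time: 22.78
position: [0.4339, 0.2225, 0.154]
tool_rot: [0.26, 3.131, -0.0]
ft_force: [-0.6, -0.8, -1.6]
grip_width: 0.457
t 22.77 pos [0.4339 0.2225 0.154 ] yaw -9.51 units dx,dy,dz [ 0.03   0.007 -0.013] turn 0.018 F [-0.58 -0.77 -1.55] g 0.457
```

```bash

python3 -m jog '[[[0.4,-0.2,0,0,0.02],[0.4,-0.2,0,0,0],[0.4,-0.2,0,0,0],[0.4,-0.2,0,0,0],[0.4,-0.2,0,0,0],[0.4,-0.2,0,0,0],[0.4,0,0,0,0]]]'
python3 -m jog '[[[0.4,-0.2,0,0,0],[0.4,-0.2,0,0,0],[0.4,-0.2,0,0,0],[0.4,-0.2,0,0,0],[0.4,-0.2,0,0,0],[0.4,-0.15,0,0,0],[0.4,0,0,0,0]]]'
python3 -m jog '[[[0.4,0,0,0.06,0],[0.4,0,0,0.06,0],[0.4,0,0,0.06,0],[0.4,0,0,0.04,0],[0.4,0,0,0.015,0],[0.4,0,0,0,0]]]'
python3 -c "
from h import *
togo(.5955-.030*.986,.1955+.030*.167,.1445,-9.6)"
```

```text
time: 23.65
position: [0.4818, 0.2142, 0.1539]
tool_rot: [0.266, 3.13, -0.0]
ft_force: [0.8, 0.1, -1.9]
grip_width: 0.459
time: 24.52
position: [0.5269, 0.2066, 0.1539]
tool_rot: [0.266, 3.13, -0.0]
ft_force: [-0.4, 1.2, -1.1]
grip_width: 0.46
time: 25.28
position: [0.5265, 0.2069, 0.1447]
tool_rot: [0.265, 3.13, 0.0]
ft_force: [-0.8, -0.7, -0.3]
grip_width: 0.455
t 25.27 pos [0.5265 0.2069 0.1447] yaw -9.66 units dx,dy,dz [-0.998  0.008  0.006] turn -0.012 F [-0.84 -0.67 -0.26] g 0.455
```

```bash

python3 -m jog '[[[0.5,0,0,0,0],[0.6,0,0,0,0],[0.7,0,0,0,0],[0.8,0,0,0,0],[0.8,0,0,-0.4,0],[1,0,0,-0.7,0],[1,0,0,-0.9,0],[1,-0.5,-0.5,-0.9,-0.8],[1,-0.5,-0.8,-0.9,-0.8],[1,-0.5,-0.9,-0.7,-0.8]]]'
python3 -m jog '[[[1,-0.5,-0.9,-0.3,-0.6],[1,-0.5,-0.9,0,0],[1,-0.5,-0.9,0,0],[1,-0.2,-0.9,0,0],[1,0,-0.9,0,0],[1,0,-0.9,0,0],[1,0,-0.3,0,0],[1,0,0,0,0],[1,0,0,0,0]]]'
cat >> see.py <<'E'
np.savez("pics/see.npz",K=K,P=P,im=im,d=d)
E
python3 see.py
```

```text
time: 26.52
position: [0.5793, 0.1129, 0.3278]
tool_rot: [-0.07, 3.138, 0.002]
ft_force: [0.9, -0.7, -0.2]
grip_width: 1.003
time: 27.65
position: [0.666, -0.106, 0.3368]
tool_rot: [-0.151, 3.138, 0.002]
ft_force: [0.3, 0.1, -0.4]
grip_width: 1.002
t 27.65 pos [ 0.666  -0.106   0.3368] yaw 5.5 units dx,dy,dz [1.87  2.358 4.795] turn 0.0 F [ 0.28  0.11 -0.36] g 1.002
[621  62  19  37] c 525.8 195.8 wh [20.7 30. ] ang 80.7 z 0.1837 hsv [130.  19.  39.]
[603 104  37  37] c 565.7 198.8 wh [39.1 30.9] ang 81.1 z 0.1843 hsv [140.  20.  39.]
[388 139  40  30] c 618.0 -15.8 wh [30.2 40.5] ang 5.6 z 0.1839 hsv [107. 148. 221.]
[233 143  10  11] c 628.9 -191.8 wh [10.6  8.7] ang 1.4 z 0.1848 hsv [100.   8. 110.]
[593 150  15  16] c 602.8 183.5 wh [21.5 12.7] ang 30.4 z 0.1861 hsv [107. 155. 180.]
[196 157  58  51] c 667.8 -205.5 wh [60.1 49.6] ang 84.2 z 0.1845 hsv [158.   5. 168.]
[407 173  13  15] c 644.6 -5.7 wh [15.7 13.7] ang 9.1 z 0.1858 hsv [108. 130. 187.]
[391 174  15  14] c 646.7 -21.6 wh [14.6 15.5] ang 7.7 z 0.1858 hsv [108. 133. 186.]
```

View pics/see.png

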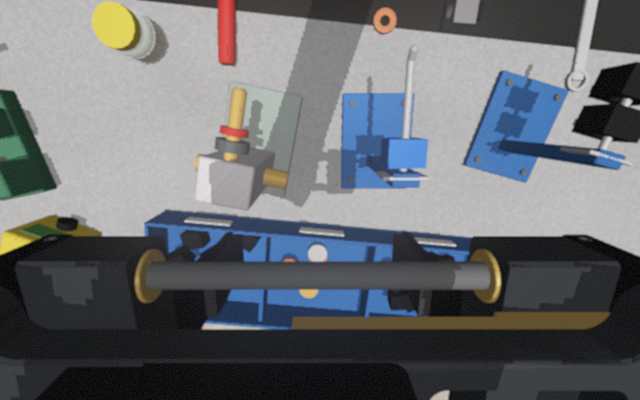

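Both blacks hang on the spare hook, at (620,80) and (610,120). Blue is alone at (407,153). The stem runs (238,90)–(237,125) with the collar at (234,132). Now I fit the stem's axis.

```bash
python3 - <<'E'
from h import *
D=np.load("pics/see.npz"); K,P,im,d=[D[k] for k in("K","P","im","d")]; X=pts(K,P,d); hsv=cv2.cvtColor(im,cv2.COLOR_RGB2HSV); Z=X[...,2]
m=np.zeros(Z.shape,bool); m[84:127,218:256]=(Z>.12)[84:127,218:256]
W,w,f,r=axisfit(K,P,m,.170); print("stem w",w,"yaw",np.degrees(np.arctan(f[0])).round(2),"y at .57,.60,.643",np.polyval(f,[.57,.6,.643]).round(4),"ends",W[0].round(4),W[-1].round(4),"res",r.std().round(4))
H=hsv; red=((H[...,0]<8)|(H[...,0]>172))&(H[...,1]>120)&(Z>.14); red[:110]=0; red[145:]=0; red[:,:210]=0; red[:,260:]=0
S=X[red]; e,l=frame(-5.5); q=S[:,:2]-[.6429,-.2031]; print("collar a",np.percentile(q@e,[1,50,99]).round(4),"lat",np.percentile(q@l,[1,99]).round(4),"z",np.percentile(S[:,2],[1,99]).round(3))
k=abs(Z-.1845)<.003; k[:, :170]=0; k[:,280:]=0; k[:145]=0;k[215:]=0; S=X[k]; q=S[:,:2]-[.6429,-.2031]
for yaw in(-5,-5.5,-6): 
    e,l=frame(yaw); a=q@e;b=q@l
    print(yaw,[np.percentile(a[(b>lo)&(b<lo+.008)],2).round(4) for lo in(-.029,.02)],[np.percentile(a[(b>lo)&(b<lo+.008)],99).round(4) for lo in(-.029,-.01,.01,.02)],[np.percentile(b[(a>lo)&(a<lo+.01)],[1,99]).round(4) for lo in(.005,.035)])
togo(.618,-.0158,.145,5.5)
E
```

```text
stem w [ 1  6 10 13 14 15 15 15 16 16 16 16 16 16 15 15 16 16 16 16 16 15 15 15
 16 16 16 16 16 15 15 15 16 16 16 17 15 15 15 20 23] yaw -6.24 y at .57,.60,.643 [-0.1953 -0.1986 -0.2033] ends [ 0.5677 -0.2078  0.17  ] [ 0.608  -0.2029  0.17  ] res 0.0022
collar a [-0.0339 -0.0304 -0.0262] lat [-0.0104  0.015 ] z [0.173 0.186]
-5 [np.float64(0.0009), np.float64(0.0019)] [np.float64(0.0485), np.float64(0.0489), np.float64(0.0494), np.float64(0.0495)] [array([-0.0285,  0.0293]), array([-0.0292,  0.0285])]
-5.5 [np.float64(0.0011), np.float64(0.0017)] [np.float64(0.0487), np.float64(0.0489), np.float64(0.0493), np.float64(0.0494)] [array([-0.0284,  0.0294]), array([-0.0289,  0.0288])]
-6 [np.float64(0.0013), np.float64(0.0015)] [np.float64(0.0489), np.float64(0.049), np.float64(0.0492), np.float64(0.0491)] [array([-0.0283,  0.0295]), array([-0.0286,  0.0295])]
t 27.7 pos [ 0.666  -0.106   0.3367] yaw 5.51 units dx,dy,dz [0.977 2.36  4.793] turn 0.003 F [-0.42  0.32 -0.02] g 1.0
```

```bash

python3 -m jog '[[[1,0.25,0.6,0.6,0],[1,0.25,0.6,0.6,0],[1,0.25,0.6,0.6,0],[1,0.23,0.56,0.5,0],[1,0,0,0.3,0],[1,0,0,0,0],[1,0,0,0,0]]]' 20
python3 -c "
from h import *
togo(.6175,-.0158,.145,5.5)"
```

```text
time: 28.58
position: [0.6187, -0.0195, 0.2335]
tool_rot: [-0.144, 3.137, -0.001]
ft_force: [1.3, 0.2, 0.4]
grip_width: 1.0
t 28.57 pos [ 0.6187 -0.0195  0.2335] yaw 5.25 units dx,dy,dz [0.021 0.094 2.213] turn -0.051 F [1.28 0.21 0.43] g 1.0
```

```bash

python3 -m jog '[[[1,0.02,0.05,0.5,0],[1,0,0,0.5,0],[1,0,0,0.5,0],[1,0,0,0.4,0],[0.8,0,0,0.3,0],[0.6,0,0,0,0],[0.6,0,0,0,0]]]'
python3 -c "
from h import *
togo(.6175,-.0158,.145,5.5)"
```

```text
time: 29.45
position: [0.6174, -0.0163, 0.1452]
tool_rot: [-0.146, 3.137, -0.0]
ft_force: [0.7, -0.0, -0.2]
grip_width: 0.744
t 29.45 pos [ 0.6174 -0.0163  0.1452] yaw 5.34 units dx,dy,dz [-0.003  0.012  0.005] turn -0.032 F [ 0.69 -0.   -0.24] g 0.744
```

```bash

python3 -m jog '[[[0.4,0,0.01,0.01,-0.03],[0.4,0,0,0,0],[0.4,0,0,0,0],[0.4,0,0,0,0],[0.4,0,0,0,0]]]'
python3 -m jog '[[[0.4,0,0,-0.08,0],[0.4,0,0,-0.08,0],[0.4,0,0,-0.08,0],[0.4,0,0,0,0],[0.4,0.2,0,0,0],[0.4,0.25,0,0,0],[0.4,0.25,0,0,0],[0.4,0,0,0,0]]]'
python3 -c "
from h import *
togo(.457,-.032,.1543,5.5)"
```

```text
time: 30.08
position: [0.617, -0.0158, 0.1445]
tool_rot: [-0.15, 3.137, 0.0]
ft_force: [-0.9, 0.1, 2.0]
grip_width: 0.458
time: 31.08
position: [0.5881, -0.0186, 0.1539]
tool_rot: [-0.15, 3.138, 0.001]
ft_force: [0.5, -0.1, -0.9]
grip_width: 0.462
t 31.07 pos [ 0.5881 -0.0186  0.1539] yaw 5.47 units dx,dy,dz [ 3.295 -0.02  -0.009] turn -0.005 F [ 0.47 -0.09 -0.86] g 0.462
```

```bash

python3 -m jog '[[[0.4,0.25,0,0,0],[0.4,0.25,0,0,0],[0.4,0.25,0,0,0],[0.4,0.25,0,0,0],[0.4,0.25,0,0,0],[0.4,0.25,0,0,0],[0.4,0.25,0,0,0],[0.4,0.25,0,0,0],[0.4,0.25,0,0,0],[0.4,0.25,0,0,0]]]'
python3 -m jog '[[[0.4,0.25,0,0,0],[0.4,0.25,0,0,0],[0.4,0.25,0,0,0],[0.4,0.05,0,0,0],[0.4,0,0,0,0]]]'
python3 -c "
from h import *
e,l=frame(-5.9)
r=np.array([.643,-.2032]); p=r-.115*e; print(p); togo(*p,.1507,-5.9)"
```

```text
time: 32.33
position: [0.4888, -0.0281, 0.1538]
tool_rot: [-0.15, 3.138, 0.0]
ft_force: [-0.9, 0.2, -2.2]
grip_width: 0.455
time: 32.95
position: [0.4577, -0.0311, 0.1539]
tool_rot: [-0.15, 3.137, 0.0]
ft_force: [-0.1, 0.6, -1.7]
grip_width: 0.458
[ 0.52860918 -0.19137886]
t 32.95 pos [ 0.4577 -0.0311  0.1539] yaw 5.49 units dx,dy,dz [-1.381 -4.159  0.08 ] turn 2.278 F [-0.15  0.56 -1.67] g 0.458
```

```bash

python3 -m jog '[[[0.4,0,-0.5,0,0],[0.4,0,-0.8,0,0],[0.4,0,-0.8,0,0],[0.4,0,-0.8,0,0],[0.4,-0.3,-0.7,0,0],[0.4,-0.5,-0.5,0,0],[0.4,-0.5,-0.05,0,0],[0.4,-0.05,0,0.08,0.8],[0.4,0,0,0,0.8],[0.4,0,0,0,0.68]]]'
python3 -m jog '[[[0.4,0,0,0,0],[0.4,0,0,0,0],[0.4,0,0,0,0]]]'
cat > fit.py <<'E'
from h import *
e,l=frame(-5.9); r=np.array([.643,-.2032]); p=r-.115*e; togo(*p,.1507,-5.9)
K,P,im,d=grab("wrist"); save("w5",im); np.savez("pics/w5.npz",K=K,P=P,im=im,d=d)
K,P,im,d=grab("top"); save("t5",cv2.resize(im[100:190,340:430],(600,600),interpolation=cv2.INTER_CUBIC))
K,P,im,d=grab("side"); save("s5",cv2.resize(im[90:210,220:340],(600,600),interpolation=cv2.INTER_CUBIC))
save("m5",np.hstack([cv2.imread("pics/t5.png")[:,:,::-1],cv2.imread("pics/s5.png")[:,:,::-1]])[::2,::2]); 
E
python3 fit.py
```

```text
time: 34.2
position: [0.5277, -0.1912, 0.1503]
tool_rot: [-0.165, -3.137, 0.001]
ft_force: [-0.0, 1.1, -1.9]
grip_width: 0.461
time: 34.58
position: [0.5273, -0.1912, 0.1505]
tool_rot: [0.161, 3.137, 0.0]
ft_force: [-0.5, 0.8, -1.6]
grip_width: 0.458
t 34.58 pos [ 0.5273 -0.1912  0.1505] yaw -5.88 units dx,dy,dz [-0.033 -0.001 -0.004] turn 0.004 F [-0.45  0.8  -1.6 ] g 0.458
```

View pics/m5.png

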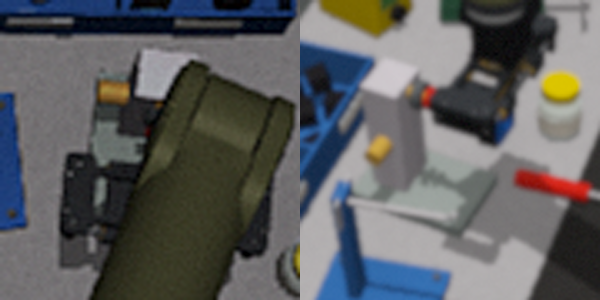

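The coil (side crop, about (500,125)) is lined up with the stem, just short of its tip. I'll advance with force checks.

```bash

python3 -m jog '[[[0.4,-0.2,0,0,0],[0.4,-0.2,0,0,0],[0.4,-0.15,0,0,0],[0.4,-0.1,0,0,0],[0.4,-0.1,0,0,0],[0.4,0,0,0,0]]]'
python3 -m jog '[[[0.4,-0.1,0,0,0],[0.4,-0.1,0,0,0],[0.4,0,0,0,0]]]'
python3 -c "
from h import *
e,l=frame(-5.9); r=np.array([.643,-.2032]); p=r-.049*e; togo(*p,.1507,-5.9)"
```

```text
time: 35.48
position: [0.5573, -0.1943, 0.1505]
tool_rot: [-0.162, -3.137, 0.0]
ft_force: [-0.1, -0.8, -0.9]
grip_width: 0.459
time: 35.85
position: [0.5654, -0.1951, 0.1506]
tool_rot: [0.162, 3.137, -0.0]
ft_force: [0.3, -0.8, -1.8]
grip_width: 0.456
t 35.85 pos [ 0.5654 -0.1951  0.1506] yaw -5.9 units dx,dy,dz [-0.727 -0.003 -0.003] turn -0.0 F [ 0.35 -0.82 -1.83] g 0.456
```

```bash

python3 -m jog '[[[0.4,-0.12,0,0,0],[0.4,-0.12,0,0,0],[0.4,-0.12,0,0,0],[0.4,-0.12,0,0,0],[0.4,-0.08,0,0,0],[0.4,0,0,0,0]]]'
python3 -m jog '[[[0.4,-0.05,0,0,0],[0.4,-0.05,0,0,0],[0.4,0,0,0,0]]]'
python3 -m jog '[[[0.4,-0.05,0,0,0],[0.4,0,0,0,0]]]'
```

```text
time: 36.6
position: [0.5875, -0.1975, 0.1505]
tool_rot: [-0.162, -3.137, 0.0]
ft_force: [0.4, 0.6, -1.7]
grip_width: 0.457
time: 36.98
position: [0.5914, -0.1978, 0.1506]
tool_rot: [0.162, 3.137, 0.0]
ft_force: [-0.2, -0.6, -1.3]
grip_width: 0.455
time: 37.22
position: [0.5933, -0.1981, 0.1505]
tool_rot: [0.162, 3.137, 0.0]
ft_force: [-1.0, -0.7, -1.9]
grip_width: 0.461
```

```bash

for i in 1 2; do :; done
python3 -m jog '[[[0.4,-0.04,0,0,0],[0.4,0,0,0,0]]]'
python3 -m jog '[[[0.4,-0.04,0,0,0],[0.4,0,0,0,0]]]'
python3 -m jog '[[[0.4,-0.04,0,0,0],[0.4,0,0,0,0]]]'
```

```text
time: 37.48
position: [0.5935, -0.1981, 0.1503]
tool_rot: [-0.163, -3.134, -0.001]
ft_force: [-4.9, 1.1, 2.1]
grip_width: 0.458
time: 37.72
position: [0.595, -0.1983, 0.1504]
tool_rot: [-0.163, -3.134, -0.001]
ft_force: [-5.3, 1.5, 1.8]
grip_width: 0.459
time: 37.98
position: [0.5966, -0.1985, 0.1503]
tool_rot: [-0.163, -3.134, -0.001]
ft_force: [-6.2, 2.0, 2.0]
grip_width: 0.463
```

```bash

python3 -m jog '[[[0.4,-0.025,0,0,0],[0.4,0,0,0,0]]]'
python3 -m jog '[[[0.4,-0.02,0,0,0],[0.4,0,0,0,0]]]'
python3 -m jog '[[[0.4,-0.02,0,0,0],[0.4,0,0,0,0]]]'
```

```text
time: 38.22
position: [0.5975, -0.1986, 0.1504]
tool_rot: [-0.163, -3.134, -0.001]
ft_force: [-5.8, 1.8, 1.6]
grip_width: 0.458
time: 38.48
position: [0.5983, -0.1987, 0.1504]
tool_rot: [-0.163, -3.134, -0.001]
ft_force: [-5.2, 1.8, 1.2]
grip_width: 0.457
time: 38.72
position: [0.5984, -0.1987, 0.1504]
tool_rot: [-0.163, -3.133, -0.002]
ft_force: [-7.2, 1.2, 2.5]
grip_width: 0.458
```

```bash

python3 -m jog '[[[0.4,-0.02,0,0,0],[0.4,0,0,0,0]]]'
python3 -m jog '[[[0.4,-0.02,0,0,0],[0.4,0,0,0,0]]]'
```

```text
time: 38.98
position: [0.5985, -0.1987, 0.1503]
tool_rot: [-0.163, -3.131, -0.003]
ft_force: [-9.5, 2.5, 5.8]
grip_width: 0.456
time: 39.22
position: [0.5986, -0.1987, 0.1503]
tool_rot: [-0.163, -3.13, -0.003]
ft_force: [-12.7, 3.4, 5.7]
grip_width: 0.459
```

```bash

python3 -m jog '[[[0.4,-0.01,0,0,0],[0.4,0,0,0,0]]]'
python3 -m jog '[[[0.4,0.05,0,0,0],[0.4,0.03,0,0,0],[0.4,0,0,0,0]]]'
python3 -m jog '[[[0.4,0,0,0.03,0],[0.4,0,0,0,0]]]'
```

```text
time: 39.48
position: [0.5986, -0.1987, 0.1503]
tool_rot: [-0.163, -3.129, -0.004]
ft_force: [-12.4, 2.9, 6.4]
grip_width: 0.457
time: 39.85
position: [0.5985, -0.1987, 0.1502]
tool_rot: [-0.162, -3.136, -0.001]
ft_force: [-4.9, 1.0, -0.3]
grip_width: 0.458
time: 40.1
position: [0.5985, -0.1988, 0.1492]
tool_rot: [-0.163, -3.135, -0.0]
ft_force: [-4.9, 1.2, 0.5]
grip_width: 0.458
```

```bash

python3 -m jog '[[[0.4,0.03,0,0,0],[0.4,0,0,0.02,0],[0.4,0,0,0,0]]]'
python3 -m jog '[[[0.5,0,0,0,0],[0.6,0,0,0,0],[0.7,0,0,0,0],[0.8,0,0,0,0],[0.8,0,0,0,0]]]'
python3 -m jog '[[[0.8,0,0,-0.3,0],[1,0,0,-0.6,0],[1,0,0,-0.8,0],[1,0,0,-0.9,0],[1,-0.5,0,-0.9,0],[1,-0.8,0,-0.9,0],[1,-0.8,0,-0.5,0],[1,0,0,0,0],[1,0,0,0,0]]]'
cat > last.py <<'E'
from h import *
togo(.66,-.2,.34,-5.9)
K,P,im,d=grab("wrist"); X=pts(K,P,d); Z=X[...,2]; hsv=cv2.cvtColor(im,cv2.COLOR_RGB2HSV); save("w9",im)
e,l=frame(-5.9); q=X[...,:2]-[.643,-.2032]; a=q@e; b=q@l; near=(a>-.09)&(a<.06)&(abs(b)<.04)
blue=near&(hsv[...,0]>95)&(hsv[...,0]<125)&(hsv[...,1]>90)&(abs(Z-.188)<.006)
red=near&((hsv[...,0]<8)|(hsv[...,0]>172))&(hsv[...,1]>110)&(Z>.14)
blk=near&(a>.004)&(abs(Z-.1845)<.003)
for n,m in(("blue",blue),("red",red),("block",blk)): print(n,m.sum(),"a",np.percentile(a[m],[1,50,99]).round(4),"lat",np.percentile(b[m],[1,99]).round(4),"z",np.median(Z[m]).round(4))
E
python3 last.py
```

```text
time: 40.48
position: [0.5985, -0.1987, 0.1487]
tool_rot: [0.162, 3.137, -0.0]
ft_force: [-3.1, -0.4, -0.0]
grip_width: 0.459
time: 41.1
position: [0.5983, -0.1985, 0.1486]
tool_rot: [0.162, 3.137, 0.0]
ft_force: [-0.1, -0.2, -0.2]
grip_width: 0.782
time: 42.22
position: [0.681, -0.2076, 0.3444]
tool_rot: [-0.163, -3.136, 0.0]
ft_force: [0.5, 0.3, 0.3]
grip_width: 1.0
t 42.23 pos [ 0.681  -0.2076  0.3444] yaw -5.96 units dx,dy,dz [0.542 0.135 0.109] turn -0.012 F [0.54 0.33 0.31] g 1.0
blue 1156 a [-0.0582 -0.0448 -0.0301] lat [-0.0188  0.0196] z 0.1878
red 239 a [-0.0331 -0.0239  0.0145] lat [-0.0389  0.0145] z 0.1839
block 2243 a [0.0049 0.0265 0.0492] lat [-0.029   0.0293] z 0.1847
```

View pics/w9.png

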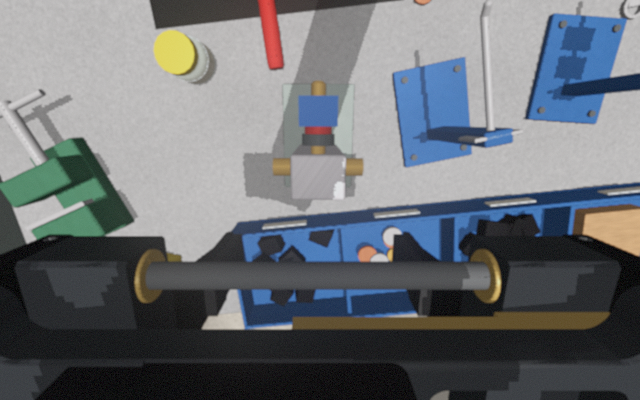

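The blue coil sits on the stem at (318,110), with the red collar at (318,130) right against the dark stop at (318,140). The spare base shows two coil shadows at (577,40) and (573,65), and the crowded hook is empty. The gripper is clear of everything, so I'm handing in.

```bash
python3 -c "
from bench import job; print(job.close_job())"
```

```text
the job is handed in; nothing more can be done
None
```

The job is handed in, after about 42 s of the 72 s allowed. Both black coils went to the spare hook. The blue coil then went onto the brass stem, pushed the red collar home and was released there.

- **Collar:** it slid at about 6 N over about 5.1 mm of travel. Then the tool stalled at about 13 N, while pushed commands advanced another 1–2 mm, which fits the solid stop. The camera put the collar's movement at about 4.5 to 5 mm. That agrees roughly, but it is not a finer check.
- **Blue coil:** the last wrist picture shows it resting on the stem, its top at 0.188 m, which puts its centre 2 mm below the axis as expected. I unloaded it to about 3 N before opening the jaws. The wrist force then read about zero.
- **Black coils:** both were seen hanging on the spare hook after the second was placed. In the last picture only their shadows on its base are in view.
- **Forces:** the sideways and vertical readings I took stayed under about 6.5 N, and no check failed.

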